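# Fill a tissue-processing basket and hold it level over its drip tray

### The job

Set the last tissue cassette, waiting on edge in the bench stand, fully down into the empty lane of the wire basket, with its sloping writing face pointing the same way as on the two cassettes already there, and let go of it. Then swing the basket's handle up, lift the basket by the handle's black sleeve straight up out of the drip tray without tipping it, and finish while still holding it by the sleeve, still and level, about 10 cm above the tray, so that it can drip off; nothing is put down at the end. Leave the beaker, the square bottles and the markers where they are.

Things in the scene. Friction and masses are not known exactly. Their poses are not given: they have to be found in the camera images.
- tray: shallow stainless drip tray fixed to the worktop, 140 x 196 x 14 mm, walls and floor 3 mm; origin at the centre of its underside, z up, y along its long side. The basket stands on its floor, 3 mm above the origin.
- basket: loose stainless wire basket, 90 x 147 mm, walls 30 mm high, two wire ears 66 mm high at the middle of its x ends carry the handle; about 0.3 kg empty. Origin at the centre of its underside; z up, y along its long side. Three lanes for cassettes on edge run along x at y = -45, 0 and +45 mm. It hangs freely in the handle's pivots and swings level by itself when evenly loaded.
- empty_lane (a point): floor centre of the empty lane (basket y = +45 mm, 3 mm above its origin), axes as the basket's: a seated cassette's origin comes here. Lane 85 mm long, 18 mm wide between wire cheeks that flare outwards from 28 to 36 mm above the basket's origin. On the two cassettes already there the writing face points to the basket's +x.
- bail (a joint): angle of the basket's wire handle about a free pivot along the basket's x axis, 62 mm above the basket's origin: 0 is upright, +1.4 (the start) is folded down to a stop on the basket's -y side; it falls back unless held. Its bar lies parallel to the basket's x axis, 80 mm from the pivot axis.
- bail_grip (a point): middle of the handle's black sleeve, the place to hold: a round sleeve 12 mm thick and 50 mm long along the basket's x axis, which can turn between the finger pads while the handle is swung; z of this point points away from the pivot along the handle
- stand: fixed bench stand, plate 98 x 46 x 4 mm with one lane like those of the basket along its x axis (18 mm between the cheeks, flared from 29 to 37 mm above the worktop); origin at the centre of its underside
- cassette_c: the last cassette, loose, white perforated plastic, 77 mm long (x), 15 mm thick (y), 52 mm high (z), 55 g, on a long edge in the bench stand, 4 mm above the worktop. Origin under the middle of its length, on that edge; z up; +x points to its sloping writing face. Flat sides to grip across the 15 mm: x = -37 to +20 mm; beyond, the writing face tapers it. Its top 15 mm stand clear of all wires.
- cassette_c_face (a point): middle of the last cassette's writing face, 28 mm along +x from its origin
- cassette_a: cassette already in the basket, same shape, loose, in the outer lane at y = -45 mm
- cassette_a_face (a point): middle of its writing face
- cassette_b: cassette already in the basket, same shape, loose, in the middle lane
- cassette_b_face (a point): middle of its writing face
- beaker: loose empty glass beaker, 71 mm wide, 92 mm high, behind the tray; origin at the centre of its underside; to be left alone
- media_bottle_1: right-hand one of two square bottles (this one loose) with a screw cap, 52 x 52 x 94 mm, behind the bench stand; origin at the centre of its underside; to be left alone
- marker_1: loose marker pen, 136 mm long, 14 mm thick, lying in front of the tray; origin under its middle; to be left alone
Things that resemble listed ones, but are neither listed nor needed, are in the scene too. There is more than one size of the tray; the one meant has the size given above.

How it is judged:
By the outcome, as a careful person would: the job done as asked, in the order asked, and still so for the second after the job is handed in, while the arm keeps its last pose, push and grip.
It also fails if it takes over 58 s, if anything falls off the work surface, if the arm or the gripper's body presses on something with over 40 N, if the wrist force passes 120 N, or if a joint passes its speed limit or range.

### The arm

A 6-joint arm with a two-finger parallel gripper is mounted at the origin on a cart in front of the work surface, level with it; the furniture and walls round the work are solid. World frame = base frame: x ahead of the robot, y to its left, z up, the work surface at z = 0. Lengths are in m, angles in rad, forces in N, time in s.
With the tool pointing down it reaches from about 0.4 to 0.825 m from the base axis. Payload 7 kg.
Tool frame: the origin (TCP) lies midway between the tips of the shut fingers; the grasp point (between the pads) lies 19 mm behind it (grip_point_offset is the distance from the TCP to the grasp point, in m); z points along the fingers, y is the line along which they close (so a half turn about z gives the same grasp; the last joint's range is limited). The gripper opens to 88 mm and grips with 3 to 60 N. Pads are 19 mm wide; open, the fingers measure 130 mm over their backs; the gripper's body (78 mm by 193 mm) begins 47 mm behind the grasp point.
Start: joints at [-0.928, 0.359, 0.012, 0, -1.224, -0.288], TCP at [0.234, -0.633, 0.227] pointing down, gripper open.
Joint ranges: [-3.07, 3.07], [-1.43, 2.12], [-1.02, 1.25], [-3.03, 1.67], [-3.05, -0], [-3.03, 3.03]. Speed limits (rad/s): [2.39, 2.39, 3.01, 3.14, 3.14, 3.14].

### API

Orientations are given as [roll, pitch, yaw] about the fixed x, y, z axes, in that order (R = Rz(yaw) Ry(pitch) Rx(roll)).
In Python, from station import get_state, grab_frame, camera_params, job_done, grip_point_offset gives the robot as it stands.
- The arm moves only by the shell command python3 -m creep 'ROWS' [FORCE]. ROWS is JSON, a list that holds one entry, the list of rows, each a list of 7 numbers: the finger opening in cm, from 0 to 8.76, then the shift along the tool's x, y, z in cm, then the turn, a rotation vector about the tool's x, y, z in rad. In form: [[[fingers, tx, ty, tz, wx, wy, wz], ...]]. A call has 1 to 20 rows; each row is the pose to reach, as a shift and turn from the pose commanded when the call began, along the tool's axes at that moment; what a row does not reach only later rows make up. A row lasts 1/8 s, in which the tool goes at most 62.5 mm and 10.7 degrees, less where a joint would pass 70% of its speed; a pose out of reach is approached as far as the arm can. A call with a gripper value outside its range is refused whole. The fingers move at their own pace and stop on an object; FORCE is the grip in N (left out, the last holds). Time passes only in rows, so rows that repeat a pose let the fingers close. It gives the time, the measured TCP pose, the force, the opening and the grip force at its end, in the units of the state.
- get_state(): the state, without advancing time (a new reading comes with each control period).
- grab_frame(name): name is "scene" or "side" or "wrist"; returns the picture (420x560x3 uint8, blue, green, red); there is no depth.
- camera_params(name): a dict with "vertical_fov" (degrees; the focal length in pixels is half the picture's height over the tangent of half this angle, whatever the lens; pixels are square), "cx", "cy" (the principal point, pixels), "view" (4x4, takes a point from world to camera coordinates). Camera axes: x right, y down, z forward; pixel columns grow to the right and rows downward; lengths in m; the calibration is good to about 2 mm. The wrist camera is an equidistant fisheye: a pixel r from the principal point sees the ray r / f radians off the axis. A picture is of the moment at which its call begins: read the wrist's pose just before it. camera_params takes no time and is no camera call; for the wrist camera it gives the pose at the moment of the call.
- job_done(): hands the job in; it is judged then, once.
The state is a dict: "t": time; "q": joint angles; "qd": joint speeds; "joint_efforts": joint torques, N m; "eef_pos": TCP position; "ee_rot": TCP orientation; "force": force on the tool from outside, world axes, zero at the start; "moment": the same for the moment, N m; "width": finger opening in m; "gripper_force": force on a finger pad.
Only numpy, scipy, OpenCV 4.12 (cv2) and the standard library are available. Lean on these libraries where they do the work, as an engineer would, in place of code of your own. Each camera call takes 0.05 s, during which the arm holds its last target. There are 200 camera calls.

## Working session

There is one attempt and no reset: what is moved stays moved. The work goes in short steps, Python scripts to look and compute and a shell command to move; the robot and the scene stay as the last step left them, time stands still between calls to the robot, and variables do not carry over. Pictures are saved under pics/ and viewed, at most 12 in all, crops included, and the job is handed in when it is done.

```bash
ls; mkdir -p pics; cat > h.py <<'E'
import numpy as np, cv2
from station import *
def K(n):
    p=camera_params(n); f=210/np.tan(np.radians(p["vertical_fov"])/2); return f,p["cx"],p["cy"],np.array(p["view"])
def ray(n,uv,P=None):
    f,cx,cy,V=P or K(n); u=(uv[0]-cx)/f; v=(uv[1]-cy)/f
    if n=="wrist":
        r=np.hypot(u,v); s=np.sinc(r/np.pi); d=np.array([u*s,v*s,np.cos(r)])
    else: d=np.array([u,v,1.])
    R=V[:3,:3]; return -R.T@V[:3,3], R.T@d
def onz(n,uv,z,P=None):
    o,d=ray(n,uv,P); return o+d*(z-o[2])/d[2]
def proj(n,p,P=None):
    f,cx,cy,V=P or K(n); c=V[:3,:3]@np.array(p)+V[:3,3]
    if n=="wrist":
        r=np.hypot(c[0],c[1]); k=np.arctan2(r,c[2])/max(r,1e-9); return np.array([cx+f*c[0]*k,cy+f*c[1]*k])
    return np.array([cx+f*c[0]/c[2],cy+f*c[1]/c[2]])
E
python3 - <<'E'
from h import *
for n in ["scene","side","wrist"]:
    im=grab_frame(n); cv2.imwrite(f"pics/{n}0.png",im); print(n,K(n)[0],ray(n,(280,210)))
s=get_state(); print(s["eef_pos"],s["ee_rot"],s["width"],grip_point_offset)
a=cv2.imread("pics/scene0.png")
E
```

```text
pics
scene 394.1785662222928 (array([ 0.07649776, -0.59133146,  0.65304568]), array([ 0.58822146,  0.50297711, -0.63352721]))
side 444.0595106863356 (array([0.11099756, 0.59327526, 0.46348115]), array([ 0.46523452, -0.7989223 , -0.38118337]))
wrist 325.19226210127806 (array([ 0.15628531, -0.66137124,  0.38443544]), array([ 0.2777112 ,  0.09288712, -0.95616341]))
[ 0.23434845 -0.63262097  0.22583886] [ 3.14030743e+00 -1.28936235e-04 -2.78688660e+00] 0.08764232445256412 0.0188
```

View pics/scene0.png

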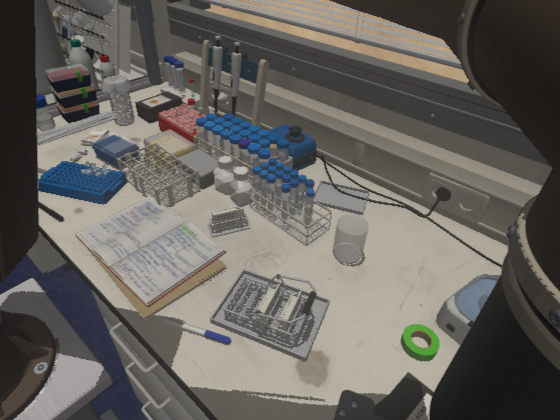

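View pics/side0.png

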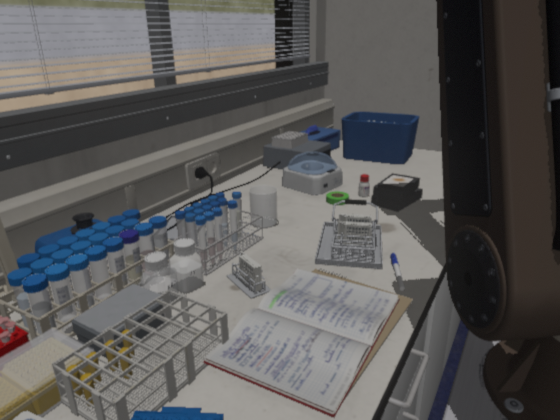

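The scene view shows the tray with the basket at about (270,312), the black sleeve at (310,300), the stand with the cassette at (229,220), the beaker at (350,240), the bottles at (225,165) and (240,180), and the marker at (205,333).

Things that could be mistaken:
- **Tray:** the flat tray at (342,197) is empty and holds no basket, so I choose the one at (270,312).
- **Basket:** the tube racks at (160,172) and (290,205) are the wrong shape.
- **Cassette:** only the one at (229,220) stands in the bench stand. A and B are at about (275,300), already in the basket.

Next is one close crop to check the choice.

```bash
python3 - <<'E'
import cv2,numpy as np
a=cv2.imread("pics/scene0.png");b=cv2.imread("pics/side0.png")
r=lambda im,x,y,w,h,W,H:cv2.resize(im[y:y+h,x:x+w],(W,H),interpolation=cv2.INTER_CUBIC)
L=np.vstack([r(a,205,265,133,100,400,300),r(b,310,190,80,80*3//4,400,300)])
R=np.vstack([r(a,200,195,56,42,400,300),r(b,224,248,56,42,400,300)])
cv2.imwrite("pics/c1.png",np.hstack([L,R]))
E
```

```text
(no output)
```

View pics/c1.png

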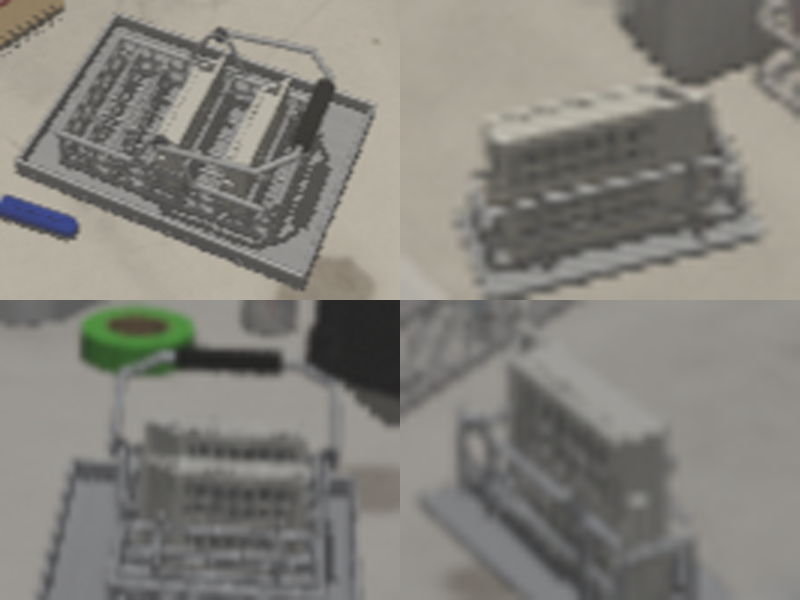

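The crop confirms the choice. In the scene view the basket has its handle folded to the right, so its -y side is on the right and the empty lane is on the left. The stand holds the single white cassette. Which end slopes is not clear yet, so I'll get rough positions and then look from the wrist camera.

```bash
python3 - <<'E'
from h import *
f=lambda x,y:(205+x*133/400,265+y/3)
g=lambda x,y:(200+(x-400)*56/400,195+y*42/300)
P=K("scene")
for n,c in dict(tL=(17,165),tT=(117,17),tR=(375,105),tB=(303,285)).items(): print(n,onz("scene",f(*c),.012,P).round(4))
for c in [(328,85),(303,148)]: print("sleeve",onz("scene",f(*c),.08,P).round(4))
for c in [(205,65),(165,135),(283,88),(232,155)]: print("cas",onz("scene",f(*c),.058,P).round(4))
for c in [(490,125),(690,92)]: print("c top",onz("scene",g(*c),.056,P).round(4))
for c in [(490,292),(755,235)]: print("plate front",onz("scene",g(*c),.004,P).round(4))
s=lambda x,y:(224+(x-400)*56/400,248+(y-300)*42/300)
for c in [(512,350),(660,430)]: print("c top side",onz("side",s(*c),.056).round(4))
print("q",get_state()["q"])
o,d=ray("wrist",(280,210)); s=get_state()
from scipy.spatial.transform import Rotation as R
Rt=R.from_euler("xyz",s["ee_rot"]).as_matrix(); print("cam in tool",Rt.T@(o-s["eef_pos"]),Rt.T@d); print(Rt)
E
```

```text
tL [ 0.3338 -0.2086  0.012 ]
tT [ 0.4642 -0.1644  0.012 ]
tR [ 0.529  -0.3453  0.012 ]
tB [ 0.3947 -0.3922  0.012 ]
sleeve [ 0.4734 -0.3417  0.08  ]
sleeve [ 0.4273 -0.3595  0.08  ]
cas [ 0.4469 -0.265   0.058 ]
cas [ 0.3906 -0.2842  0.058 ]
cas [ 0.4672 -0.313   0.058 ]
cas [ 0.4077 -0.3231  0.058 ]
c top [ 0.5131 -0.0092  0.056 ]
c top [ 0.5709 -0.044   0.056 ]
plate front [ 0.494  -0.0255  0.004 ]
plate front [ 0.5757 -0.069   0.004 ]
c top side [ 0.5633 -0.0258  0.056 ]
c top side [ 0.5048 -0.0081  0.056 ]
q [-9.27890781e-01  3.59235133e-01  1.12914336e-02 -2.56962687e-04
 -1.22412150e+00 -2.88112115e-01]
cam in tool [ 0.08320944  0.00035577 -0.15858552] [-0.29280764 -0.01057725  0.95611286]
[[-9.37748614e-01 -3.47314288e-01 -5.67285906e-04]
 [-3.47314727e-01  9.37747905e-01  1.16043293e-03]
 [ 1.28936235e-04  1.28522112e-03 -9.99999166e-01]]
```

```bash
python3 -m creep '[[[8.7,-38.9,37.1,2.6,0,0,0],[8.7,-38.9,37.1,2.6,0,0,0],[8.7,-38.9,37.1,2.6,0,0,0],[8.7,-38.9,37.1,2.6,0,0,0],[8.7,-38.9,37.1,2.6,0,0,0],[8.7,-38.9,37.1,2.6,0,0,0],[8.7,-38.9,37.1,2.6,0,0,0],[8.7,-38.9,37.1,2.6,0,0,0],[8.7,-38.9,37.1,2.6,0,0,0],[8.7,-38.9,37.1,2.6,0,0,0],[8.7,-38.9,37.1,2.6,0,0,0],[8.7,-38.9,37.1,2.6,0,0,0],[8.7,-38.9,37.1,2.6,0,0,0],[8.7,-38.9,37.1,2.6,0,0,0],[8.7,-38.9,37.1,2.6,0,0,0]]]'; python3 - <<'E'
from h import *
P=K("wrist"); im=grab_frame("wrist"); cv2.imwrite("pics/w1.png",im); np.save("w1.npy",np.array([P],dtype=object),allow_pickle=True)
s=get_state(); print(s["q"],s["qd"])
cv2.imwrite("pics/w1b.png",cv2.resize(im,(800,600),interpolation=cv2.INTER_CUBIC))
E
```

```text
t: 2.02
eef_pos: [0.4703, -0.1502, 0.2006]
ee_rot: [-3.142, 0.0, -2.787]
force: [-0.2, -0.4, -0.5]
width: 0.0869
gripper_force: 0.0
[ 9.00003265e-02  7.77847192e-02 -4.16519355e-01 -1.76847311e-05
 -1.07638233e+00 -1.30643313e+00] [ 0.00552135 -0.00051001 -0.00138092  0.00086554  0.0007687  -0.00178822]
```

View pics/w1b.png

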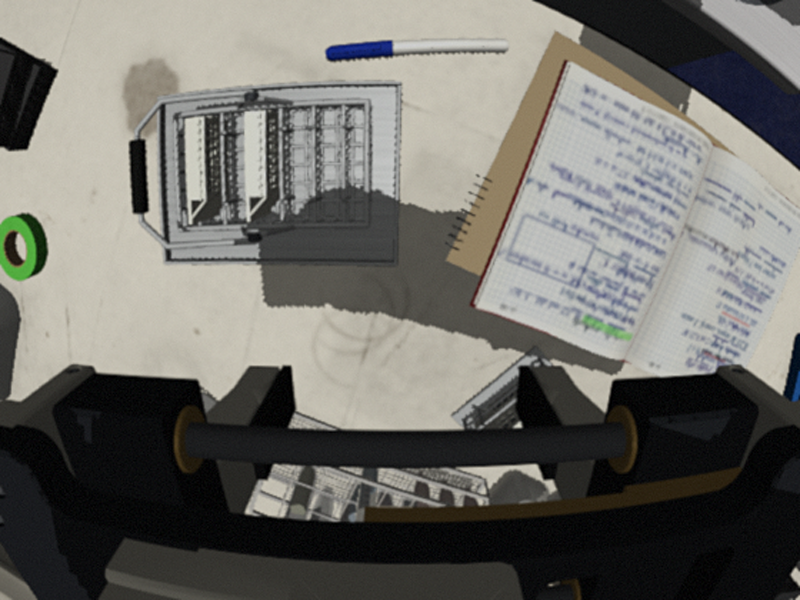

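The wrist view shows the basket with A at (202,165) and B at (258,165). Their dark triangular writing ends point down in the picture, which is world +x. The empty lane is at x≈340 in the picture and the sleeve is at (138,177). Next I'll look at the stand, which the fingers hide here.

```bash
python3 -m creep '[[[8.7,-14.7,5.2,0,0,0,0.84],[8.7,-14.7,5.2,0,0,0,0.84],[8.7,-14.7,5.2,0,0,0,0.84],[8.7,-14.7,5.2,0,0,0,0.84],[8.7,-14.7,5.2,0,0,0,0.84],[8.7,-14.7,5.2,0,0,0,0.84],[8.7,-14.7,5.2,0,0,0,0.84],[8.7,-14.7,5.2,0,0,0,0.84]]]'; python3 - <<'E'
from h import *
P=K("wrist"); im=grab_frame("wrist"); cv2.imwrite("pics/w2.png",im); np.save("w2.npy",np.array([P],dtype=object),allow_pickle=True)
# left: whole upper view; basket from w1 enlarged beside
c=proj("wrist",(.54,-.027,.056),P); print(c)
x0=int(np.clip(c[0]-70,0,420)); y0=int(np.clip(c[1]-75,0,270)); print(x0,y0)
a=cv2.resize(im[y0:y0+150,x0:x0+140],(400,429),interpolation=cv2.INTER_CUBIC)
b=cv2.resize(cv2.imread("pics/w1.png")[50:200,80:290],(400,286),interpolation=cv2.INTER_CUBIC)
m=np.zeros((430,800,3),np.uint8); m[:429,:400]=a; m[:286,400:]=b; cv2.imwrite("pics/w2b.png",m)
E
```

```text
t: 3.08
eef_pos: [0.5901, -0.0502, 0.2007]
ee_rot: [3.141, 0.0, 2.657]
force: [0.1, 0.6, 0.4]
width: 0.0869
gripper_force: 0.0
[279.53238521 143.92977869]
209 68
```

View pics/w2b.png

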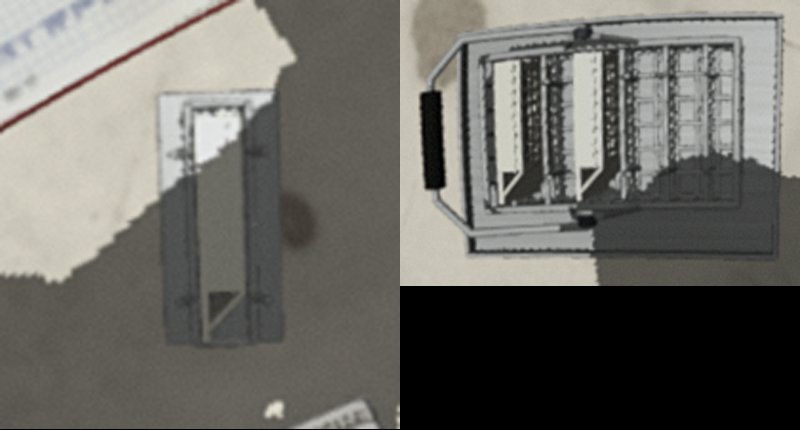

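The cassette's writing end (the dark triangle at (220,300) in the left crop) points down in the picture, away from tool +x, so towards world -28°. The same end of A and B is at about (510,180) and (590,180) in the right crop.

```bash
python3 - <<'E'
from h import *
P1=tuple(np.load("w1.npy",allow_pickle=True)[0]);P2=tuple(np.load("w2.npy",allow_pickle=True)[0])
s=lambda x,y:(209+x/2.857,68+y/2.86); b=lambda x,y:(80+(x-400)/1.905,50+y/1.905)
def rep(n,A): 
    A=np.array(A); print(n,A[:,:2].round(4).tolist(),"mean",A[:,:2].mean(0).round(4))
def ang(a,c): d=c-a; return np.degrees(np.arctan2(d[1],d[0])).round(1)
pl=[onz("wrist",s(*c),.004,P2) for c in [(158,93),(277,91),(284,342),(163,345)]]; rep("plate",pl); print(ang(pl[0],pl[3]),ang(pl[1],pl[2]))
ct=[onz("wrist",s(*c),.056,P2) for c in [(195,109),(243,109),(244,291),(206,340)]]; rep("c",ct); print(ang(ct[0],ct[3]),ang(ct[1],ct[2]))
tr=[onz("wrist",b(*c),.014,P1) for c in [(465,38),(780,17),(778,256),(470,254)]]; rep("tray",tr); print(ang(tr[0],tr[3]),ang(tr[1],tr[2]),ang(tr[0],tr[1])-90)
rm=[onz("wrist",b(*c),.033,P1) for c in [(487,56),(741,40),(739,208),(488,210)]]; rep("rim",rm); print(ang(rm[0],rm[3]),ang(rm[1],rm[2]),ang(rm[0],rm[1]))
for n,cs in dict(A=[(495,62),(520,58),(521,170),(501,204)],B=[(573,54),(601,50),(603,168),(579,203)]).items():
    t=[onz("wrist",b(*c),.058,P1) for c in cs]; rep(n,t); print(ang(t[0],t[3]),ang(t[1],t[2]))
sl=[onz("wrist",b(*c),.0786,P1) for c in [(431,92),(432,188)]]; rep("sleeve",sl); print(ang(*sl))
e=[onz("wrist",b(*c),.069,P1) for c in [(583,33),(585,217)]]; rep("ears",e)
f=lambda x,y:(205+x*133/400,265+y/3)
print("scene sleeve",[onz("scene",f(*c),.0786).round(4) for c in [(326,85),(305,147)]])
E
```

```text
plate [[0.4943, -0.022], [0.5144, 0.0179], [0.6024, -0.024], [0.5814, -0.0666]] mean [ 0.5481 -0.0237]
-27.2 -25.5
c [[0.5078, -0.0123], [0.5149, 0.0013], [0.5682, -0.026], [0.5771, -0.0449]] mean [ 0.542  -0.0205]
-25.2 -27.2
tray [[0.401, -0.3804], [0.3388, -0.2028], [0.4658, -0.1573], [0.5283, -0.3395]] mean [ 0.4335 -0.27  ]
17.8 19.7 19.299999999999997
rim [[0.4072, -0.3514], [0.3601, -0.2161], [0.4443, -0.1869], [0.4915, -0.325]] mean [ 0.4258 -0.2698]
17.4 19.1 109.2
A [[0.408, -0.3324], [0.4026, -0.3189], [0.4577, -0.3005], [0.4784, -0.307]] mean [ 0.4367 -0.3147]
19.8 18.5
B [[0.3934, -0.2911], [0.3876, -0.2776], [0.4435, -0.2575], [0.4644, -0.2646]] mean [ 0.4222 -0.2727]
20.5 19.7
sleeve [[0.4296, -0.3537], [0.4765, -0.3396]] mean [ 0.453  -0.3467]
16.7
ears [[0.3823, -0.2856], [0.4675, -0.2565]] mean [ 0.4249 -0.271 ]
scene sleeve [array([ 0.4735, -0.3402,  0.0786]), array([ 0.4295, -0.3593,  0.0786])]
```

```bash
python3 -m creep '[[[5,5.1,0.45,4,0,0,-0.022],[5,5.1,0.45,8,0,0,-0.022],[5,5.1,0.45,11,0,0,-0.022],[5,5.1,0.45,13,0,0,-0.022],[5,5.1,0.45,14.5,0,0,-0.022],[5,5.1,0.45,15.3,0,0,-0.022],[5,5.1,0.45,15.7,0,0,-0.022],[5,5.1,0.45,15.7,0,0,-0.022]]]'; python3 - <<'E'
from h import *
P=K("wrist"); im=grab_frame("wrist"); c=proj("wrist",(.547,-.0225,.056),P); print(c)
cv2.imwrite("pics/w3.png",im)
g=cv2.resize(im[60:380,80:480],(800,640)); cv2.imwrite("pics/w3b.png",g[:600])
E
```

```text
t: 4.12
eef_pos: [0.5473, -0.0223, 0.0438]
ee_rot: [3.141, 0.0, 2.678]
force: [0.6, -0.1, 0.0]
width: 0.0498
gripper_force: 0.0
[281.54311841 281.83089147]
```

View pics/w3b.png

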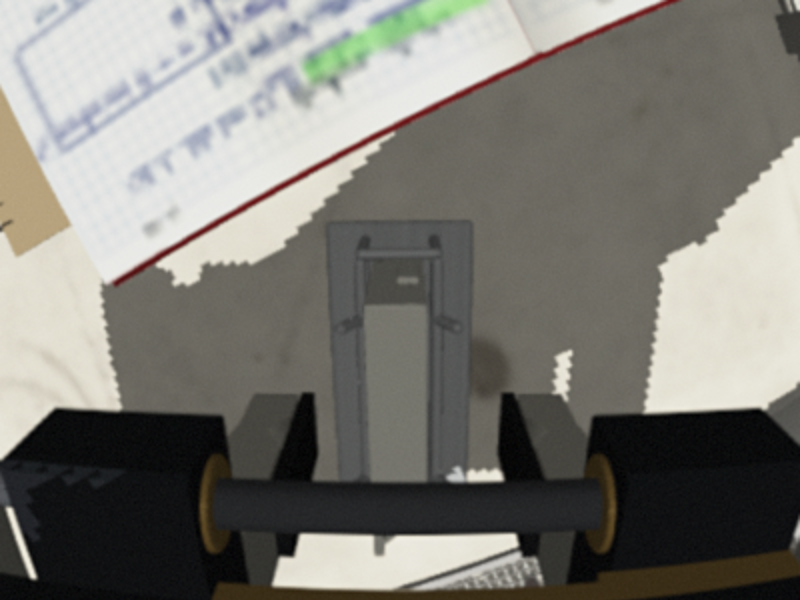

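The cassette sits centred between the open fingers at (398,390), with the stand around it and no contact.

```bash
python3 - <<'E'
from h import *
for u in [(362,304),(425,304)]: print(onz("wrist",(80+u[0]/2,60+u[1]/2),.056).round(4))
E
python3 -m creep '[[[1,0,0,0,0,0,0],[1,0,0,0,0,0,0],[1,0,0,0,0,0,0],[1,0,0,0,0,0,0],[1,0,0,0,0,0,0],[1,0,0,0,0,0,0],[1,0,0,0,0,0,0],[1,0,0,-1,0,0,0],[1,0,0,-3,0,0,0],[1,0,0,-6,0,0,0],[1,0,0,-9,0,0,0],[1,0,0,-11,0,0,0],[1,0,0,-11,0,0,0]]]' 15; python3 - <<'E'
from h import *
P=K("wrist"); im=grab_frame("wrist"); cv2.imwrite("pics/w4.png",im)
o,d=ray("wrist",(280,210)); s=get_state(); print(s["width"],s["eef_pos"],s["ee_rot"],s["q"])
E
```

```text
[ 0.5092 -0.0143  0.056 ]
[ 0.5159 -0.001   0.056 ]
t: 5.8
eef_pos: [0.5481, -0.0221, 0.1557]
ee_rot: [3.139, 0.003, 2.679]
force: [0.9, 0.1, -1.1]
width: 0.0152
gripper_force: 14.8
0.015354501091828555 [ 0.54733455 -0.0221558   0.15436861] [3.14019226e+00 1.14222106e-03 2.67831795e+00] [ 3.17120763e-01  2.09593893e-01 -3.72275847e-01 -2.29547700e-04
 -9.87129637e-01 -2.35106467e+00]
```

```bash
python3 -m creep '[[[1,1,-6,0,0,0,-0.15],[1,2,-12,0,0,0,-0.33],[1,3.1,-18,0,0,0,-0.5],[1,3.1,-22,0,0,0,-0.67],[1,3.1,-24.6,0,0,0,-0.8],[1,3.1,-24.6,0,0,0,-0.8],[1,3.1,-24.6,0,0,0,-0.8],[1,3.1,-24.6,3,0,0,-0.8],[1,3.1,-24.6,5.5,0,0,-0.8],[1,3.1,-24.6,5.5,0,0,-0.8],[1,3.1,-24.6,5.5,0,0,-0.8]]]'; python3 - <<'E'
from h import *
P=K("wrist"); s=get_state(); im=grab_frame("wrist"); cv2.imwrite("pics/w5.png",im); np.save("w5.npy",np.array([P],dtype=object),allow_pickle=True)
print(s["eef_pos"],s["ee_rot"],s["q"])
g=cv2.resize(im[100:325,130:430],(800,600),interpolation=cv2.INTER_CUBIC); cv2.imwrite("pics/w5b.png",g)
b=np.array([.4257,-.2705]);ex=np.array([.9438,.3305]);ey=np.array([-.3305,.9438])
for n,x,y,z in [("rim-+",-45,73.5,33),("laneL",-42.5,36,39),("laneR",-42.5,54,39)]:
    q=proj("wrist",np.r_[b+ex*x/1e3+ey*y/1e3,z/1e3],P); print(n,((q-[130,100])*8/3).round())
E
```

```text
t: 7.22
eef_pos: [0.4102, -0.2282, 0.0992]
ee_rot: [-3.141, 0.0, -2.804]
force: [0.1, -0.6, 0.5]
width: 0.0148
gripper_force: 14.9
[ 0.41022897 -0.22823832  0.09920311] [-3.14116941e+00  1.97862986e-04 -2.80415537e+00] [-8.65685559e-02  1.49330806e-01 -6.02177600e-01  4.16692643e-04
 -8.18933494e-01 -1.14707508e+00]
rim-+ [516. 185.]
laneL [373. 197.]
laneR [443. 198.]
```

View pics/w5b.png

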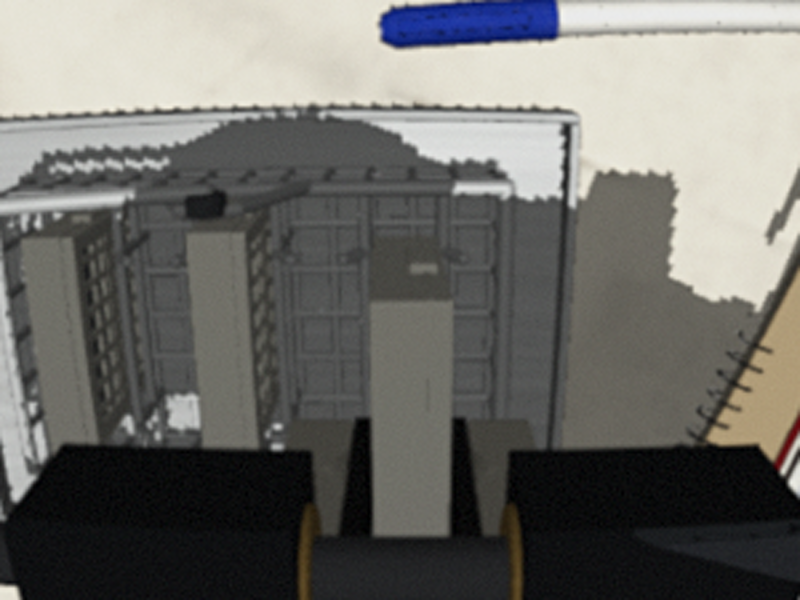

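The lane wires at (368,200) and (445,200) match the prediction. The cassette at (411,300) is centred over the lane and parallel to B at (220,330), so I'll lower it.

```bash
python3 -m creep '[[[1,-0.05,0,1.5,0,0,0],[1,-0.05,0,2.7,0,0,0],[1,-0.05,0,3.6,0,0,0],[1,-0.05,0,4.3,0,0,0],[1,-0.05,0,4.8,0,0,0],[1,-0.05,0,5.1,0,0,0],[1,-0.05,0,5.3,0,0,0],[1,-0.05,0,5.4,0,0,0],[1,-0.05,0,5.4,0,0,0]]]'
```

```text
t: 8.4
eef_pos: [0.4104, -0.2289, 0.0453]
ee_rot: [-3.141, 0.0, -2.804]
force: [-2.4, -2.0, 5.5]
width: 0.015
gripper_force: 15.0
```

It touches at the expected height with 5.5 N, so I'll release and back off straight up.

```bash
python3 -m creep '[[[2.9,0,0,0,0,0,0],[2.9,0,0,0,0,0,0],[2.9,0,0,0,0,0,0],[2.9,0,0,-0.5,0,0,0],[2.9,0,0,-2,0,0,0],[2.9,0,0,-5,0,0,0],[2.9,-3,-4,-10,0,0,0],[2.9,-7,-8,-13,0,0,0],[2.9,-10,-10,-13.5,0,0,0],[2.9,-10,-10,-13.5,0,0,0],[2.9,-10,-10,-13.5,0,0,0]]]'; python3 - <<'E'
from h import *
P=K("wrist"); s=get_state(); im=grab_frame("wrist"); cv2.imwrite("pics/w6.png",im); np.save("w6.npy",np.array([P],dtype=object),allow_pickle=True)
print(s["eef_pos"],s["ee_rot"])
c=proj("wrist",(.43,-.28,.05),P).astype(int); print(c)
x0=max(0,c[0]-120);y0=max(0,min(420-190,c[1]-95)); print(x0,y0)
a=cv2.resize(im[y0:y0+175,x0:x0+240],(800,583),interpolation=cv2.INTER_CUBIC)
cv2.imwrite("pics/w6b.png",a); cv2.imwrite("pics/side6.png",grab_frame("side"))
E
```

```text
t: 9.78
eef_pos: [0.5367, -0.2895, 0.179]
ee_rot: [3.141, -0.001, -2.805]
force: [-0.3, 0.1, 0.1]
width: 0.0291
gripper_force: 0.0
[ 0.5366684  -0.2894771   0.17897056] [ 3.14056414e+00 -1.13998389e-03 -2.80504811e+00]
[333  98]
213 3
```

View pics/w6b.png

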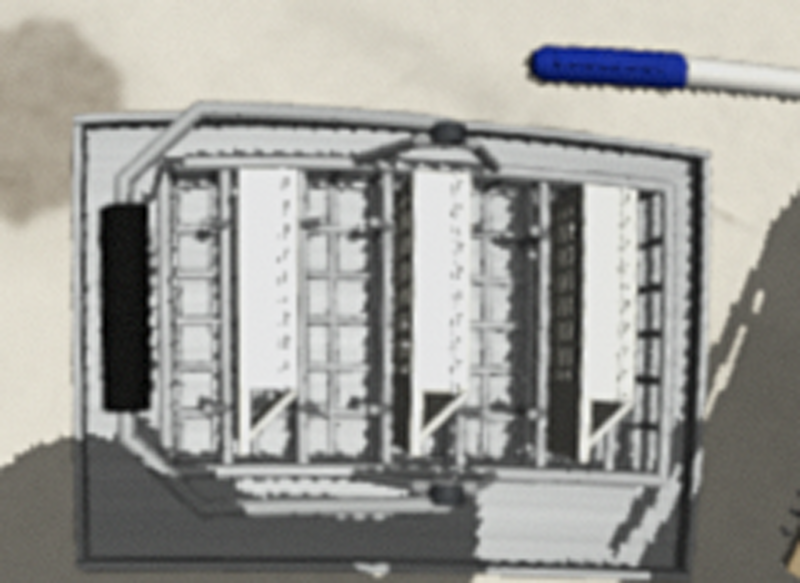

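All three cassettes now stand in parallel with their writing ends the same way: A at (265,300), B at (440,300) and C at (608,310). The sleeve is at (126,307). Next I'll measure the seating and the sleeve.

```bash
python3 - <<'E'
from h import *
P=tuple(np.load("w6.npy",allow_pickle=True)[0]); k=240/800
b=lambda x,y:(213+x*k,3+y*k)
b0=np.array([.4257,-.2705]);ex=np.array([.9438,.3305]);ey=np.array([-.3305,.9438])
for n,cs in dict(A=[(237,168),(240,455)],B=[(413,168),(415,453)],C=[(583,183),(581,460)],Cr=[(634,188),(634,400)],Br=[(470,168),(468,392)]).items():
    t=[onz("wrist",b(*c),.058,P)[:2] for c in cs]; print(n,[((q-b0)@ex*1e3).round(1) for q in t],[((q-b0)@ey*1e3).round(1) for q in t],np.linalg.norm(t[1]-t[0]).round(4))
im=cv2.imread("pics/w6.png"); m=(im.max(2)<45).astype(np.uint8); m[:, :230]=0;m[:,262:]=0; m[:50]=0;m[140:]=0
cs,_=cv2.findContours(m,0,2); c=max(cs,key=cv2.contourArea); r=cv2.minAreaRect(c); print(r)
p=onz("wrist",r[0],.0786,P); print("sleeve",p,(p[:2]-b0)@ex,(p[:2]-b0)@ey)
e=[onz("wrist",b(*c),.069,P)[:2] for c in [(448,130),(445,495)]]; print("ears",[(q-b0)@ex for q in e],[(q-b0)@ey for q in e])
s=get_state(); T=np.array([p[0],p[1],.064])-s["eef_pos"]; y=s["ee_rot"][2]
print("tool shift cm",100*(T[0]*np.cos(y)+T[1]*np.sin(y)),100*(T[0]*np.sin(y)-T[1]*np.cos(y)),-100*T[2])
E
```

```text
A [np.float64(-37.0), np.float64(37.7)] [np.float64(-53.5), np.float64(-52.7)] 0.0747
B [np.float64(-38.3), np.float64(36.6)] [np.float64(-8.8), np.float64(-7.4)] 0.0748
C [np.float64(-37.8), np.float64(36.8)] [np.float64(36.7), np.float64(37.8)] 0.0745
Cr [np.float64(-37.9), np.float64(19.8)] [np.float64(51.1), np.float64(52.3)] 0.0577
Br [np.float64(-39.2), np.float64(20.2)] [np.float64(6.1), np.float64(6.2)] 0.0593
((250.42869567871094, 94.57490539550781), (61.1037712097168, 13.898303985595703), 88.60282135009766)
sleeve [ 0.45196456 -0.34595073  0.0786    ] -0.0001479779030856554 -0.0798908320875619
ears [np.float64(-0.0466177078150909), np.float64(0.04617275762249771)] [np.float64(-0.0017360491231481964), np.float64(-0.0013172683330769288)]
tool shift cm 9.837751422384263 -2.5485656111766426 11.534493538047288
```

C is seated like A and B, with the same x extents and top size. Now for the sleeve.

```bash
python3 -m creep '[[[2.9,5,-1.5,2,0,0,0],[2.9,9.8,-2.55,4,0,0,0],[2.9,9.8,-2.55,6,0,0,0],[2.9,9.8,-2.55,8,0,0,0],[2.9,9.8,-2.55,10,0,0,0],[2.9,9.8,-2.55,11,0,0,0],[2.9,9.8,-2.55,11.5,0,0,0],[2.9,9.8,-2.55,11.5,0,0,0],[2.9,9.8,-2.55,11.5,0,0,0]]]'; python3 -m creep '[[[0.8,0,0,0,0,0,0],[0.8,0,0,0,0,0,0],[0.8,0,0,0,0,0,0],[0.8,0,0,0,0,0,0],[0.8,0,0,0,0,0,0],[0.8,0,0,0,0,0,0]]]' 8
```

```text
t: 11.0
eef_pos: [0.4537, -0.3463, 0.0652]
ee_rot: [-3.141, 0.001, -2.805]
force: [0.0, -1.0, -0.1]
width: 0.029
gripper_force: 0.0
t: 11.75
eef_pos: [0.4534, -0.3462, 0.0647]
ee_rot: [-3.141, 0.0, -2.805]
force: [-0.2, 0.4, 2.5]
width: 0.0115
gripper_force: 8.0
```

```bash
python3 -m creep '[[[0.8,0,0.17,-0.78,0,0,0],[0.8,0,0.43,-1.54,0,0,0],[0.8,0,0.75,-2.27,0,0,0],[0.8,0,1.15,-2.96,0,0,0],[0.8,0,1.61,-3.61,0,0,0],[0.8,0,2.14,-4.21,0,0,0],[0.8,0,2.73,-4.76,0,0,0],[0.8,0,2.73,-4.76,0,0,0]]]'; python3 - <<'E'
from h import *
print(get_state()["force"],get_state()["moment"])
E
```

```text
t: 12.75
eef_pos: [0.4449, -0.3205, 0.1133]
ee_rot: [-3.14, 0.001, -2.804]
force: [1.4, -5.7, 4.6]
width: 0.0113
gripper_force: 8.0
[ 1.39718131 -5.70020953  4.59165195] [-2.11248784 -0.34117161  0.02658178]
```

```bash
python3 -m creep '[[[0.8,0,-0.06,-0.08,0,0,0],[0.8,0,-0.06,-0.08,0,0,0]]]'; python3 - <<'E'
from h import *
P=K("wrist"); im=grab_frame("wrist"); cv2.imwrite("pics/w7.png",im); si=grab_frame("side"); cv2.imwrite("pics/side7.png",si)
s6=cv2.imread("pics/side6.png")
r=lambda im:cv2.resize(im[175:275,305:395],(400,444),interpolation=cv2.INTER_CUBIC)
cv2.imwrite("pics/s7b.png",np.hstack([r(s6),r(si)]))
E
```

```text
t: 13.0
eef_pos: [0.4449, -0.321, 0.113]
ee_rot: [-3.141, 0.001, -2.805]
force: [2.1, -3.2, 3.4]
width: 0.0114
gripper_force: 8.0
```

View pics/s7b.png

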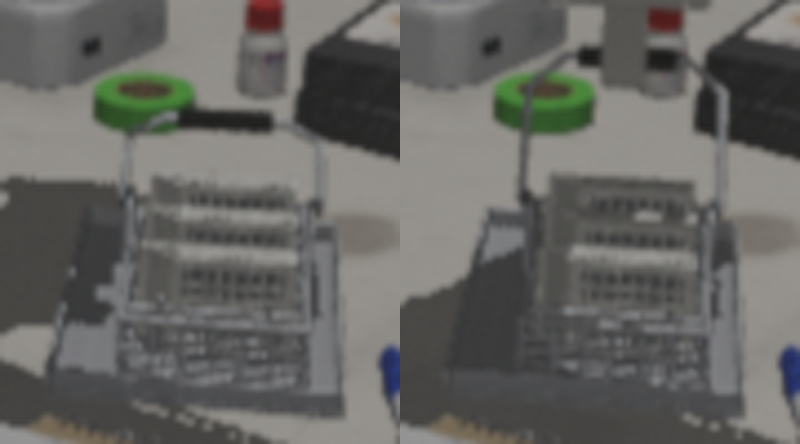

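The side view shows the basket still in the tray with the sleeve held between the fingers at (625,55). The handle is about halfway up, and the slight compression on it is easing.

```bash
python3 -m creep '[[[0.8,0,0.61,-0.53,0,0,0],[0.8,0,1.3,-0.95,0,0,0],[0.8,0,2.04,-1.31,0,0,0],[0.8,0,2.8,-1.59,0,0,0],[0.8,0,3.59,-1.79,0,0,0],[0.8,0,4.4,-1.91,0,0,0],[0.8,0,5.21,-1.95,0,0,0],[0.8,0,5.21,-1.95,0,0,0],[0.8,0,5.21,-1.95,0,0,0]]]'
```

```text
t: 14.22
eef_pos: [0.4268, -0.2715, 0.132]
ee_rot: [3.141, -0.001, -2.805]
force: [2.0, 1.3, 0.6]
width: 0.0114
gripper_force: 8.0
```

```bash
python3 -m creep '[[[0.6,0,0,0,0,0,0],[0.6,0,0,0,0,0,0],[0.6,0,0,0,0,0,0],[0.6,0,0,-0.2,0,0,0],[0.6,0,0,-0.5,0,0,0],[0.6,0,0,-0.9,0,0,0],[0.6,0,0,-1.4,0,0,0],[0.6,0,0,-2,0,0,0],[0.6,0,0,-2.6,0,0,0],[0.6,0,0,-3,0,0,0],[0.6,0,0,-3,0,0,0]]]' 40; python3 - <<'E'
from h import *
print(get_state()["moment"])
si=grab_frame("side"); sc=grab_frame("scene"); cv2.imwrite("pics/side8.png",si);cv2.imwrite("pics/scene8.png",sc)
a=cv2.resize(si[145:275,300:400],(400,520),interpolation=cv2.INTER_CUBIC); b=cv2.resize(sc[230:360,205:335],(400,400),interpolation=cv2.INTER_CUBIC)
m=np.zeros((520,800,3),np.uint8);m[:,:400]=a;m[:400,400:]=b;cv2.imwrite("pics/s8b.png",m)
E
```

```text
t: 15.6
eef_pos: [0.4275, -0.2718, 0.1629]
ee_rot: [-3.141, 0.001, -2.805]
force: [0.7, -0.4, -4.0]
width: 0.011
gripper_force: 40.0
[ 0.00859493 -0.04773921 -0.00795758]
```

View pics/s8b.png

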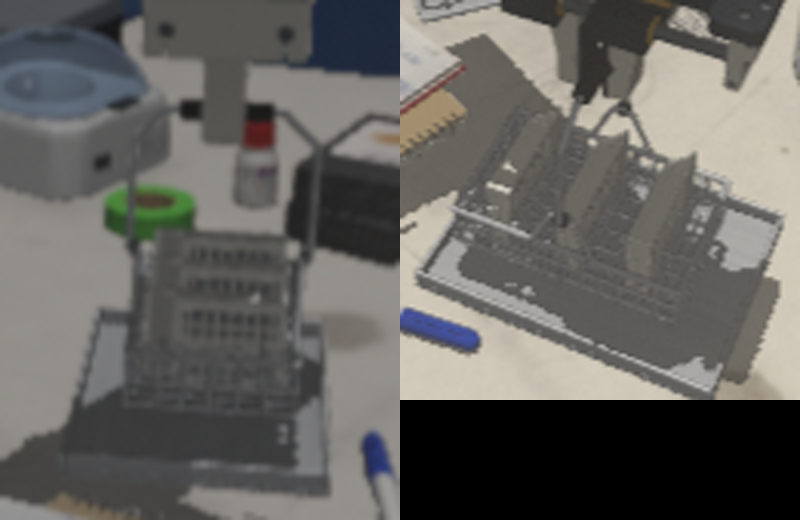

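The basket is clear of the tray and level with all three cassettes in it, and the load of about 4 N matches its weight. I'll lift it the rest of the way.

```bash
python3 -m creep '[[[0.6,0,0,-0.3,0,0,0],[0.6,0,0,-0.8,0,0,0],[0.6,0,0,-1.5,0,0,0],[0.6,0,0,-2.3,0,0,0],[0.6,0,0,-3.1,0,0,0],[0.6,0,0,-3.9,0,0,0],[0.6,0,0,-4.7,0,0,0],[0.6,0,0,-5.5,0,0,0],[0.6,0,0,-6.2,0,0,0],[0.6,0,0,-6.7,0,0,0],[0.6,0,0,-7,0,0,0],[0.6,0,0,-7.2,0,0,0],[0.6,0,0,-7.2,0,0,0],[0.6,0,0,-7.2,0,0,0],[0.6,0,0,-7.2,0,0,0],[0.6,0,0,-7.2,0,0,0],[0.6,0,0,-7.2,0,0,0],[0.6,0,0,-7.2,0,0,0]]]'; python3 - <<'E'
from h import *
print(get_state()["moment"],abs(np.array(get_state()["qd"])).max())
si=grab_frame("side"); sc=grab_frame("scene")
a=cv2.resize(si[90:275,290:410],(400,600),interpolation=cv2.INTER_CUBIC); b=cv2.resize(sc[190:360,205:335],(400,523),interpolation=cv2.INTER_CUBIC)
m=np.zeros((600,800,3),np.uint8);m[:,:400]=a;m[:523,400:]=b;cv2.imwrite("pics/s9b.png",m)
E
```

```text
t: 17.95
eef_pos: [0.4273, -0.2718, 0.2344]
ee_rot: [3.142, -0.0, -2.805]
force: [-0.8, -0.7, -4.8]
width: 0.0108
gripper_force: 40.0
[ 3.01797311e-02 -5.50459808e-03  4.27198626e-05] 0.0012538357825308713
```

View pics/s9b.png

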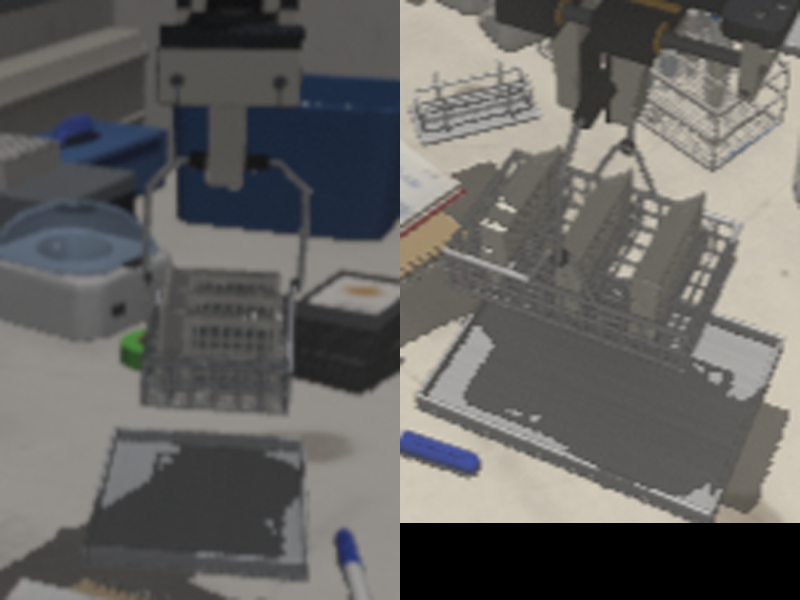

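The basket hangs level and still about 10 cm above the tray with all three cassettes in it, and the stand is empty. I'm handing the job in.

```bash
python3 -c "from station import job_done; print(job_done())"
```

```text
the job is handed in; nothing more can be done
None
```

The last cassette is seated in the empty lane with its writing face the same way as the other two, and the basket is held by the sleeve, level and still about 10 cm above the tray; the job was handed in at about 18 s.

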